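# Snap the new fuse into the seed sampler's power unit and shut its guard

## Task

Take the good white fuse with the green band from the spares rack and press it gently into the empty pair of spring clips in the green power unit, feeling for the clips and not forcing it, until both ends have snapped fully home. Then let go and swing the clear orange-edged guard down shut over the fuses. Leave the scorched fuse, the rack and everything else on the bench as they are.

Things in the scene. Friction and masses are not known exactly. Their poses are not given: they have to be found in the camera images.
- fuse: new cartridge fuse, loose in one rack slot: white ceramic barrel 19 mm in diameter, 44 mm of it bare, green band round the middle, bright metal cap on each end. 76 mm long in all; caps 20.6 mm in diameter, 16 mm long, outer rims chamfered 2 mm; about 60 g. Origin at its very centre, x along the fuse. Grip it across the barrel's middle
- seat (a point): nominal centre of a fuse fully home in the empty clips; x along the fuse, y across it (towards the fitted fuse and the guard's hinge), z up. The black base with the clips is clamped by hand on its rail: the real clip centre lies up to 5 mm from this point along +y or -y (exact in x and z). No reading tells where; find it by feel or sight
- mouth (a point): nominal middle of the mouth of the empty clips, 22 mm above seat, same axes, same 5 mm doubt in y. Two brass-coloured clips at x = -29 and +29 mm, each 11 mm wide and of two sprung leaves open upward: 30 mm apart at the mouth, sloping in 35 degrees from vertical to a waist 13.6 mm wide (10 mm above seat), hugging the cap below it
- waist (a point): nominal middle of the clips' waist, 10 mm above seat, same axes and doubt. A centred fuse meets the leaves with its centre about 18 mm above home (up to 8 mm higher if 5 mm off centre); spreading them 3.5 mm each takes a push of 9 to 15 N in all, most at 15 to 12 mm above home; from about 8 mm above home they pull it down, and it lands on a rigid saddle
- pocket (a point): point 21 mm below seat, same axes: the base is open between the clips down to about 4 mm under here for fingertips. Off centre by more than about 1 mm a leaf reaches its stop, the fuse jams and the push climbs steeply; the sideways push on the fuse then points towards the clips' centre. Over 25 N harms fuse and clips. Rigid end stops stand 2.5 mm beyond each end of the seated fuse
- unit: power unit, fixed: green steel tray, walls 24 mm high, from x = -112 to 112 and y = -150 to 122 mm. From -y to +y: white breakers up to 80 mm high (y = -129 to -75), the empty clips (y = 0), a second pair of clips with a fuse in it (y = 52), the guard's hinge (y = 92). Origin on the bench 48.3 mm below seat, same axes
- guard (a joint): guard angle in rad: 0 shut (level over both fuses), 1.57 upright; starts wide open at 1.75 to 2.05, leaning away. A clear sheet 124 x 124 x 3 mm, orange edges. Hinge line along the unit's x at y = 92, z = 80 mm in the unit's frame; shut, it reaches to y = -32 mm. It stays where left and moves with about 1 N at its free edge
- guard_edge (a point): the middle of the guard's free edge, 124 mm from the hinge line, on its outer (upper when shut) face; z axis points out of that outer face, x along the hinge line
- rack: the grey spares rack, fixed: a base 100 x 140 x 8 mm with two slots, at y = -34 and +34 mm in its frame, each of two V supports at x = -30 and +30 mm that hold a fuse level along the rack's x with its axis 32 mm above the bench. Origin under its centre. Between the supports the fuse is free down to the base's top at 8 mm
- spent_fuse: the blown fuse in the rack's other slot: same size, barrel scorched brown with a black band, red striker pin out at one end; leave it. Origin at its centre
- screwdriver: a yellow-handled screwdriver lying on the bench; origin at its underside; leave it
- multimeter: a yellow and black multimeter 155 x 78 x 42 mm lying on the bench; origin under its centre; leave it
- sample_cup: a clear plastic sample cup 72 mm wide, 75 mm high; origin under its centre; leave it
- seed_jar: an amber seed jar with a green cap, 68 mm wide, 95 mm high; origin under its centre; leave it
- scanner: a black barcode scanner standing on its foot, 155 mm high; origin under its foot; leave it
- brush: a wooden cleaning brush lying on the bench; origin at its underside; leave it
Things that resemble listed ones, but are neither listed nor needed, are in the scene too. Leave any blue or turquoise look-alike of the fuse alone.

How it is judged:
On the way:
1. the new fuse is home in the clips while the guard is still open (z of fuse in the frame of seat between -0.003 and 0.002 m and horizontal distance between fuse and seat below 0.009 m and angle between the x axis of fuse and the x axis of seat, either way round below 0.06 rad and value of joint guard above 1 rad), for 0.2 s.
At the end, for the whole second after the job is handed in: The new fuse lies at rest in the empty clips, its centre within 2 mm of the seated height and 9 mm horizontally of the nominal seat, along the clips to 0.06 rad, and the guard is shut to within 0.06 rad; the fuse was home before the guard was swung past 1 rad (z of fuse in the frame of seat between -0.003 and 0.002 m and horizontal distance between fuse and seat below 0.009 m and angle between the x axis of fuse and the x axis of seat, either way round below 0.06 rad and value of joint guard below 0.06 rad and linear speed of fuse below 0.02 m/s); the robot touches nothing.
It fails at once if the fuse is forced: more than 25 N between it and the power unit (contact force between fuse and unit above 25 N).
It fails at once if the scorched fuse is disturbed by more than 10 mm (distance of spent_fuse from where it was at the start of the episode above 0.01 m).
It fails at once if another thing on the bench is moved by more than 20 mm (distance of any of screwdriver, multimeter, sample_cup, seed_jar, scanner, brush from where it was at the start of the episode above 0.02 m).
It also fails if it takes over 67 s, if anything falls off the work surface, if the arm or the gripper's body presses on something with over 40 N, if the wrist force passes 120 N, or if a joint passes its speed limit or range.

## Robot

A 6-joint arm with a two-finger parallel gripper is mounted at the origin on the work surface. World frame = base frame: x ahead of the robot, y to its left, z up, the work surface at z = 0. Lengths are in m, angles in rad, forces in N, time in s.
With the tool pointing down it reaches from about 0.275 to 0.85 m from the base axis. Payload 19 kg.
Tool frame: the origin (TCP) lies midway between the tips of the shut fingers; the grasp point (between the pads) lies 19 mm behind it; y points along the fingers, z is the direction in which the jaws open and shut, and the axes are right-handed (so a half turn about y gives the same grasp; the last joint's range is limited). The gripper opens to 85 mm and grips with 20 to 120 N. Pads are 22 mm wide; open, the fingers measure 114 mm over their backs; the gripper's body (76 mm by 85 mm) begins 54 mm behind the grasp point. The pads swing forward as they close: fully open they stand 13 mm farther back than shut.
Start: joints at [1.187, 0.15, 1.437, -0, 1.554, -0.134], TCP at [0.142, 0.557, 0.231] pointing down, gripper open.
Joint ranges: [-2.8, 2.8], [-0.68, 2.1], [0.12, 2.68], [-1.39, 4.53], [0.16, 2.79], [-2.81, 2.81]. Speed limits (rad/s): [1.89, 1.89, 2.22, 3.01, 3.01, 3.01].

## Interface

Orientations are given as a rotation vector (axis times angle).
In Python, from station import ctrl gives the robot as it stands. The module is installed in compiled form; this text tells all that it offers.
- The arm moves only by the shell command python3 -m inch 'ROWS' [FORCE]. ROWS is JSON, one flat list of numbers, 5 for each row, row after row: the closure, from 0 (fully open) to 1 (shut), then the shift along the tool's x, y, z in m, then the turn about the tool's y in rad. A call has 1 to 20 rows; each row is the pose to reach, as a shift and turn from the pose measured when the call began, along the tool's axes at that moment; what a row does not reach only later rows make up. A row lasts 1/12 s, in which the tool goes at most 41.7 mm and 7.16 degrees, less where a joint would pass 70% of its speed; a pose out of reach is approached as far as the arm can. A call with a gripper value outside its range is refused whole. The fingers move at their own pace and stop on an object; FORCE is the grip in N (left out, the last holds). Time passes only in rows, so rows that repeat a pose let the fingers close. It gives the time, the measured TCP pose, the force and the opening at its end, in the units of the state.
- ctrl.read_state(): the state, without advancing time (a new reading comes with each control period).
- ctrl.capture(name): name is "side" or "top" or "wrist"; returns a dict with "frame" (480x640x3 uint8, red, green, blue), "depth" (480x640 float32, m along the optical axis (not along the pixel's ray), 0 where there is no reading), "fov_y" (degrees; the focal length in pixels is half the picture's height over the tangent of half this angle, whatever the lens; pixels are square), "cx", "cy" (the principal point, pixels), "world_from_camera" (4x4, takes a point from camera to world coordinates). Camera axes: x right, y down, z forward; pixel columns grow to the right and rows downward; lengths in m; the calibration is good to about 2 mm. A picture is of the moment at which its call begins.
- ctrl.hand_in(): hands the job in, once; it reports no verdict.
The state is a dict: "time_s": time; "joints": joint angles; "qd": joint speeds; "tau": joint torques, N m; "ee_pos": TCP position; "ee_rot": TCP orientation; "wrist_force": force on the tool from outside, world axes, zero at the start; "moment": the same for the moment, N m; "width": opening from 0.0 (shut) to 1.0 (fully open).
Only numpy, scipy, OpenCV 4.12 (cv2) and the standard library are available. Lean on these libraries where they do the work, as an engineer would, in place of code of your own. Each camera call takes 0.05 s, during which the arm holds its last target. There are 200 camera calls.

## Working session

There is one attempt and no reset: what is moved stays moved. The work goes in short steps, Python scripts to look and compute and a shell command to move; the robot and the scene stay as the last step left them, time stands still between calls to the robot, and variables do not carry over. Pictures are saved under pics/ and viewed, about 8 in all and at most 12, crops included, and the job is handed in when it is done.

```bash
mkdir -p pics
cat > h.py <<'E'
import numpy as np, cv2
from scipy.spatial.transform import Rotation as R
from station import ctrl
def cap(n,tag):
    c=ctrl.capture(n); cv2.imwrite(f'pics/{tag}.png',c['frame'][:,:,::-1]); np.savez(f'pics/{tag}.npz',**{k:np.asarray(v) for k,v in c.items()}); return c
def load(tag): return np.load(f'pics/{tag}.npz')
def cloud(c):
    d=np.asarray(c['depth'],float); f=240/np.tan(np.radians(float(c['fov_y']))/2)
    v,u=np.mgrid[:480,:640]; P=np.stack([(u-c['cx'])/f*d,(v-c['cy'])/f*d,d],-1); T=np.asarray(c['world_from_camera'])
    P=P@T[:3,:3].T+T[:3,3]; P[d==0]=np.nan; return P
def tool():
    s=ctrl.read_state(); return s,np.array(s['ee_pos']),R.from_rotvec(s['ee_rot']).as_matrix()
E
python3 - <<'E'
from h import *
s,p,M=tool(); print(s['time_s'],p,M.round(3),s['wrist_force'],s['width'])
a=[]
for n in('top','side'):
    c=cap(n,n+'0'); print(n,c['world_from_camera'].round(3).tolist(),c['fov_y'])
E
```

```text
0.0 [0.14205375 0.55691684 0.23069171] [[ 0.969 -0.     0.247]
 [-0.247 -0.001  0.969]
 [-0.    -1.    -0.001]] [ 0.02701806 -0.38794182 -0.50480653] 0.9977263044145569
top [[0.016, -0.983, 0.182, 0.275], [-1.0, -0.013, 0.018, -0.072], [-0.015, -0.182, -0.983, 1.361], [0.0, 0.0, 0.0, 1.0]] 42.75336215714838
side [[0.971, -0.191, 0.147, 0.348], [-0.241, -0.753, 0.612, -0.763], [-0.006, -0.629, -0.777, 0.986], [0.0, 0.0, 0.0, 1.0]] 47.26648742644043
```

View pics/top0.png

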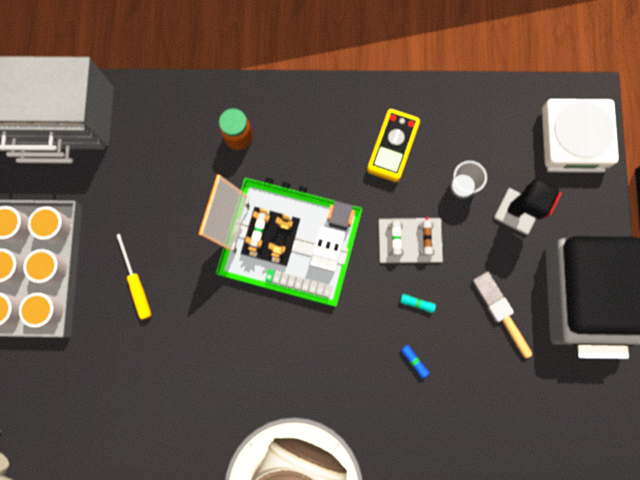

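View pics/side0.png

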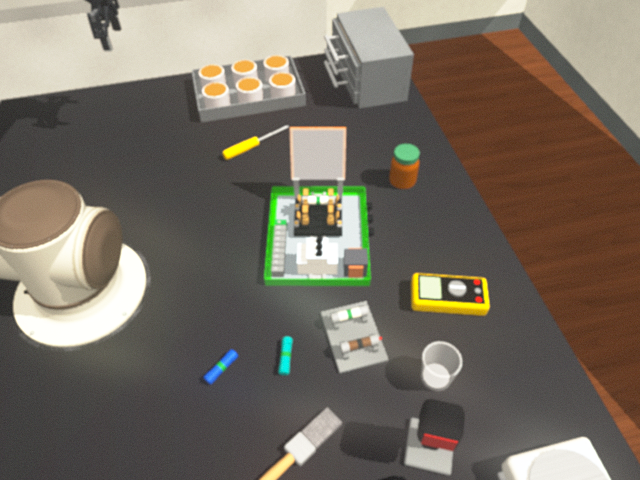

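The top view shows the unit at about (290,240), tilted, with its hinge to the left. The rack is at (410,240), with the good fuse at (397,238) and the spent one at (428,238). The blue and turquoise look-alikes lie below the rack. Next I'll measure poses from the depth clouds.

Run:
```python
from h import *
for t in('top0','side0'):
    c=load(t);P=cloud(c);h=cv2.cvtColor(c['frame'],cv2.COLOR_RGB2HSV)
    z=P[...,2]; f=c['frame'].astype(int)
    g=(abs(h[...,0].astype(int)-60)<12)&(h[...,1]>150)&(h[...,2]>90)&(z>.018)&(z<.030)
    n,l,st,ce=cv2.connectedComponentsWithStats(cv2.dilate(g.astype(np.uint8),np.ones((3,3))))
    k=1+np.argmax(st[1:,4]); q=P[g&(l==k)][:,:2]
    r=cv2.minAreaRect((q*1000).astype(np.float32)); print(t,'tray',r, q.shape)
    # rack region: grey box
    ctr=np.array([P[238,397],P[238,428]]) if t=='top0' else np.array([P[315,350],P[345,360]]); print(ctr.round(3))
    m=ctr.mean(0)
    rk=(np.hypot(P[...,0]-m[0],P[...,1]-m[1])<.1)&(z>.004)&(z<.06)&(h[...,1]<60)
    n,l,st,ce=cv2.connectedComponentsWithStats(((np.hypot(P[...,0]-m[0],P[...,1]-m[1])<.11)&(z>.004)&(z<.06)).astype(np.uint8))
    k=1+np.argmax(st[1:,4]); r=cv2.minAreaRect((P[l==k][:,:2]*1000).astype(np.float32)); print('rack',r)
    fz=(l==k)&(z>.034)&(z<.046); q=P[fz]
    for i in range(2):
        d=q[np.hypot(*(q-ctr[i])[:,:2].T)<.045]; mm=d.mean(0); w,V=np.linalg.eigh(np.cov(d[:,:2].T)); print('fuse',i,mm.round(4),d[:,2].max().round(4),np.degrees(np.arctan2(*V[::-1,1])),len(d))
    gb=(abs(h[...,0].astype(int)-60)<15)&(h[...,1]>120)&(l==k); print('band',P[gb].mean(0).round(4),gb.sum())
```

```text
top0 tray ((525.9474487304688, 18.46441650390625), (274.4544372558594, 225.9069366455078), 75.67029571533203) (267, 2)
[[ 0.533 -0.22   0.037]
 [ 0.533 -0.287  0.041]]
rack ((534.40234375, -251.73184204101562), (102.48633575439453, 141.04539489746094), 1.5651824474334717)
fuse 0 [ 0.5329 -0.2181  0.0394] 0.0459 -179.69874657041407 273
fuse 1 [ 0.5334 -0.2855  0.0392] 0.0459 -179.49653229188496 282
band [ 0.5341 -0.217   0.0388] 13
side0 tray ((612.1535034179688, -4.011871337890625), (280.48858642578125, 78.30670928955078), 69.70514678955078) (211, 2)
[[ 0.535 -0.225  0.041]
 [ 0.536 -0.291  0.037]]
rack ((534.3773193359375, -249.45034790039062), (103.02194213867188, 143.5540008544922), 1.1714458465576172)
fuse 0 [ 0.5346 -0.2191  0.0401] 0.0459 -178.3194312418948 313
fuse 1 [ 0.5365 -0.2868  0.0398] 0.0458 -178.83233951452425 361
band [ 0.5341 -0.2201  0.0403] 16
```

Checks: the tray measures 274 x 226 mm against 272 x 224 expected. It is centred at (0.526, 0.0185) with yaw -14.3°, so the nominal seat is near (0.529, 0.032), and the tool is already yawed to match. The fuse is at (0.534, -0.219), yaw about +1°. I'll go above the unit first for a closer look.

```bash
python3 -m inch '[0,0.1,-0.07,-0.08,0, 0,0.2,-0.07,-0.16,0, 0,0.505,-0.07,-0.413,0, 0,0.505,-0.07,-0.413,0, 0,0.505,-0.07,-0.413,0, 0,0.505,-0.07,-0.413,0, 0,0.505,-0.07,-0.413,0, 0,0.505,-0.07,-0.413,0, 0,0.505,-0.07,-0.413,0, 0,0.505,-0.07,-0.413,0, 0,0.505,-0.07,-0.413,0, 0,0.505,-0.07,-0.413,0, 0,0.505,-0.07,-0.413,0, 0,0.505,-0.07,-0.413,0, 0,0.505,-0.07,-0.413,0, 0,0.505,-0.07,-0.413,0, 0,0.505,-0.07,-0.413,0, 0,0.505,-0.07,-0.413,0, 0,0.505,-0.07,-0.413,0, 0,0.505,-0.07,-0.413,0]' 60
python3 - <<'E'
from h import *
c=cap('wrist','w1'); s,p,M=tool(); print(s['time_s'],p,M.round(3),c['world_from_camera'].round(3).tolist(),c['fov_y'],s['wrist_force'])
E
```

```text
time_s: 1.77
ee_pos: [0.5289, 0.0328, 0.3011]
ee_rot: [-1.563, 0.196, -0.195]
wrist_force: [0.2, -0.2, -0.1]
width: 1.0
1.8167 [0.52884819 0.03292965 0.30124334] [[ 0.969 -0.     0.246]
 [-0.246 -0.001  0.969]
 [-0.    -1.    -0.001]] [[0.246, 0.925, 0.29, 0.455], [0.969, -0.235, -0.074, 0.052], [-0.001, 0.3, -0.954, 0.445], [0.0, 0.0, 0.0, 1.0]] 70.24679750788768 [ 0.11605297  0.31812279 -0.21128961]
```

View pics/w1.png

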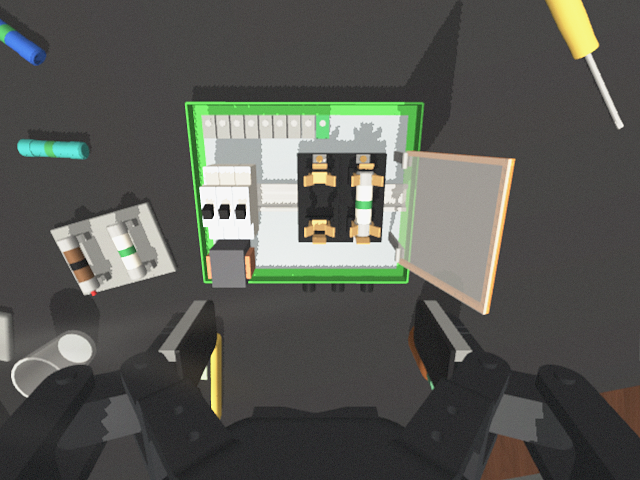

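The wrist view shows the empty clips at about (319,170) and (319,230), the fitted fuse at (364,203), the guard open on the right and the rack at lower left. I'll measure the clip offset in y against the tray.

Run:
```python
from h import *
c=load('w1');P=cloud(c);h=cv2.cvtColor(c['frame'],cv2.COLOR_RGB2HSV).astype(int);z=P[...,2]
g=(abs(h[...,0]-60)<12)&(h[...,1]>150)&(h[...,2]>90)&(z>.019)&(z<.029)
n,l,st,ce=cv2.connectedComponentsWithStats(cv2.dilate(g.astype(np.uint8),np.ones((3,3)))); k=1+np.argmax(st[1:,4])
q=P[g&(l==k)]; r=cv2.minAreaRect((q[:,:2]*1000).astype(np.float32)); print(r,q[:,2].mean())
yaw=np.radians((r[2] if r[1][0]>r[1][1] else r[2]+90)-90); ux=np.array([np.cos(yaw),np.sin(yaw)]);uy=np.array([-ux[1],ux[0]])
if uy[1]<0: ux,uy=-ux,-uy
print('yaw',np.degrees(np.arctan2(ux[1],ux[0])))
seat=np.array(r[0])/1000+.014*uy; print('seat',seat)
U=np.stack([(P[...,:2]-seat)@ux,(P[...,:2]-seat)@uy,z],-1)*1000
gold=(h[...,0]>8)&(h[...,0]<28)&(h[...,1]>90)&(U[...,2]>40)&(abs(U[...,0])<45)&(abs(U[...,1])<90)
for s0 in(-29,29):
  for y0 in(0,52):
    m=gold&(abs(U[...,0]-s0)<9)&(abs(U[...,1]-y0)<24)
    q=U[m]; top=q[q[:,2]>60]; print(s0,y0,len(q),q.min(0).round(1),q.max(0).round(1),'leaf-y',[ (top[top[:,1]<y0+0][:,1].mean().round(1)),top[top[:,1]>y0][:,1].mean().round(1)],len(top), np.median(q[:,0]).round(1))
# fitted fuse
m=(abs(U[...,0])<18)&(abs(U[...,1]-52)<14)&(U[...,2]>50); q=U[m]; print('fit',q.mean(0).round(1),q[:,1].min(),q[:,1].max(),q[:,2].max())
blk=(c['frame'].max(-1)<50)&(abs(U[...,0])<60)&(U[...,1]>-45)&(U[...,1]<90)&(U[...,2]>5); q=U[blk]; print('black',np.percentile(q,[2,50,98],axis=0).round(1).tolist())
np.save('unit.npy',np.r_[seat,ux])
x=U[197:207,290:400]; 
for u in range(296,392,4): print(u,np.nanmedian(U[172:178,u],0).round(1),c['frame'][175,u], np.nanmedian(U[228:234,u],0).round(1))
```

```text
((425.1424255371094, 59.40797424316406), (27.48392105102539, 0.1730419546365738), 76.09487915039062) 0.02572432217020005
yaw -13.905120849609375
seat [0.42850683 0.0729977 ]Traceback (most recent call last):
  File "<stdin>", line 15, in <module>
    return umr_minimum(a, axis, None, out, keepdims, initial, where)
ValueError: zero-size array to reduction operation minimum which has no identity
```

```bash
python3 -c "
import cv2
i=cv2.imread('pics/w1.png')[140:260,270:420]; cv2.imwrite('pics/w1c.png',cv2.resize(i,(750,600),interpolation=cv2.INTER_CUBIC))"
```

```text
(no output)
```

View pics/w1c.png

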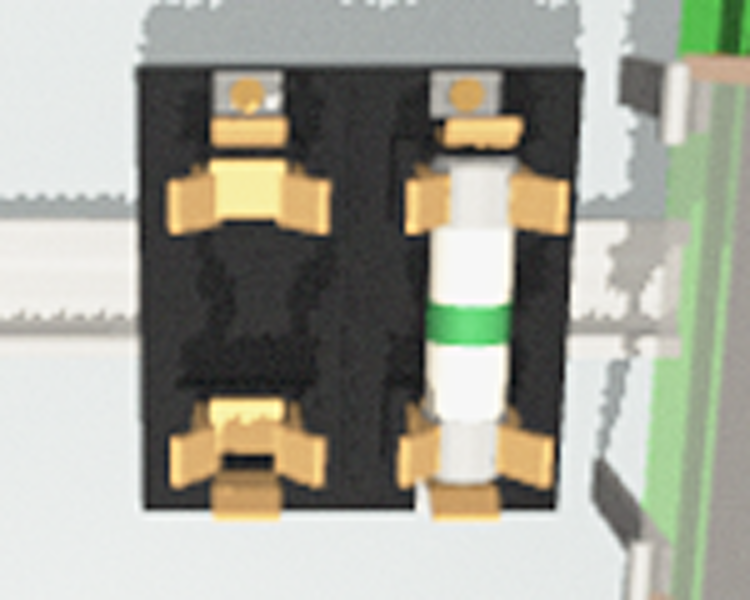

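The crop shows the empty clips clearly. The mouth edges are at crop columns 167–331 (far) and 170–326 (near). I'll fix the tray fit by taking all the green wall points.

Run:
```python
from h import *
c=load('w1');P=cloud(c);h=cv2.cvtColor(c['frame'],cv2.COLOR_RGB2HSV).astype(int);z=P[...,2]
g=(abs(h[...,0]-60)<12)&(h[...,1]>150)&(h[...,2]>60)&(z>.003)&(z<.03)
v,u=np.mgrid[:480,:640]; g&=(u>180)&(u<430)&(v>95)&(v<290)
r=cv2.minAreaRect((P[g][:,:2]*1000).astype(np.float32)); print(r)
top=load('top0'); 
yaw=np.radians(r[2]-90 if r[1][0]>r[1][1] else r[2]); ux=np.array([np.cos(yaw),np.sin(yaw)]);uy=np.array([-ux[1],ux[0]])
seat=np.array(r[0])/1000+.014*uy; print('yaw',np.degrees(yaw),'seat',seat)
np.save('unit.npy',np.r_[seat,ux])
U=np.stack([(P[...,:2]-seat)@ux,(P[...,:2]-seat)@uy,z],-1)*1000
gold=(h[...,0]>8)&(h[...,0]<28)&(h[...,1]>90)&(U[...,2]>40)
for s0 in(-29,29):
  for y0 in(0,52):
    m=gold&(abs(U[...,0]-s0)<12)&(abs(U[...,1]-y0)<24)
    q=U[m]
    if len(q): print(s0,y0,len(q),np.percentile(q,[0,2,50,98,100],axis=0).round(1).tolist())
m=(abs(U[...,0])<18)&(abs(U[...,1]-52)<16)&(U[...,2]>52); q=U[m]; print('fit',q.mean(0).round(1),np.percentile(q,[2,98],axis=0).round(1))
for uu in range(296,392,4): print(uu,np.nanmedian(U[176:182,uu],0).round(1), np.nanmedian(U[228:233,uu],0).round(1))
```

```text
((529.4439697265625, 19.996566772460938), (272.5227355957031, 224.13357543945312), 75.67466735839844)
yaw -14.32533264160156 seat [0.53290795 0.03356126]
-29 0 238 [[-40.4, -23.2, 40.0], [-40.4, -13.6, 40.3], [-29.1, 5.4, 66.1], [-22.6, 19.2, 72.9], [-20.0, 19.3, 385.0]]
-29 52 227 [[-40.6, 37.5, 48.5], [-40.4, 37.8, 50.4], [-29.8, 62.3, 67.0], [-23.8, 71.4, 72.7], [-23.3, 71.9, 73.9]]
29 0 295 [[21.2, -14.0, 40.0], [23.5, -14.0, 40.0], [29.3, 3.4, 63.0], [41.0, 19.1, 72.9], [41.0, 19.2, 73.5]]
29 52 226 [[22.3, 37.5, 40.8], [23.5, 38.4, 45.2], [28.5, 56.3, 66.3], [40.9, 71.7, 73.0], [41.0, 72.2, 73.8]]
fit [ -9.5  54.2 359.7] [[-17.   37.7  59.3]
 [  6.6  67.1 393.9]]
296 [-23.5 -25.8   7. ] [ 44.6 -26.8   7.6]
300 [-25.7 -19.9  24.3] [ 39.8 -20.6  25.1]
304 [-30.7 -13.5  71.2] [ 26.2 -14.   71.6]
308 [-31.4  -9.2  67.3] [27.4 -9.5 67.6]
312 [-30.7  -4.9  61.7] [29.1 -4.9 61.9]
316 [-27.9  -0.3  39.5] [35.1 -0.2 39.1]
320 [-27.8   4.4  40.1] [35.3  4.8 39.1]
324 [-27.8   9.1  40.1] [35.5  9.7 39.5]
328 [-31.1  12.9  65.1] [28.  13.6 65.7]
332 [-31.8  17.   70.2] [26.3 17.9 71.8]
336 [-25.9  24.2  25. ] [39.7 25.5 24.7]
340 [-26.4  28.8  29.3] [39.6 30.6 24.8]
344 [-25.9  33.9  24.9] [39.1 35.7 25.4]
348 [-27.5  37.8  36.7] [36.4 39.5 37.2]
352 [-31.   38.7  71.6] [26.7 40.8 71. ]
356 [-31.4  43.7  66.7] [29.  46.3 62.8]
360 [-30.2  49.1  58. ] [29.3 51.4 59.4]
364 [-30.6  53.4  60.5] [29.4 56.  60.5]
368 [-30.6  57.9  59.9] [30.2 61.1 58.3]
372 [-30.7  62.2  61.1] [28.1 64.6 65. ]
376 [-31.2  65.8  65.9] [26.4 68.2 70.8]
380 [-31.9  69.3  70.6] [39.8 82.  24.3]
384 [-25.9  82.8  25.2] [44.6 90.7  6.6]
388 [-23.7  91.7   6.4] [44.5 96.   7.2]
```

The clip centre appears about 2.6 mm towards +y of nominal: the leaves span -14.0 to 19.2, and both clips and the slope profiles agree. The top and wrist cameras differ by about 3.5 mm, so I'll check that bias at the grasp. Next, above the fuse.

```bash
python3 -m inch '[0.5,0.02,0,-0.08,-0.1, 0.5,0.067,0.03,-0.16,-0.2, 0.5,0.067,0.08,-0.2425,-0.27, 0.5,0.067,0.13,-0.2425,-0.27, 0.5,0.067,0.15,-0.2425,-0.27, 0.5,0.067,0.15,-0.2425,-0.27, 0.5,0.067,0.15,-0.2425,-0.27, 0.5,0.067,0.15,-0.2425,-0.27, 0.5,0.067,0.15,-0.2425,-0.27, 0.5,0.067,0.15,-0.2425,-0.27, 0.5,0.067,0.15,-0.2425,-0.27, 0.5,0.067,0.15,-0.2425,-0.27]' 60
python3 - <<'E'
from h import *
c=cap('wrist','w2'); s,p,M=tool(); print(s['time_s'],p,s['width'],np.degrees(np.arctan2(M[1,0],M[0,0])))
P=cloud(c);h=cv2.cvtColor(c['frame'],cv2.COLOR_RGB2HSV).astype(int);z=P[...,2];v,u=np.mgrid[:480,:640]
m=(z>.034)&(z<.046)&(np.hypot(P[...,0]-.534,P[...,1]+.2185)<.045); q=P[m]; r=cv2.minAreaRect((q[:,:2]*1000).astype(np.float32)); print(len(q),q[:,2].max(),r,u[m].mean(),v[m].mean())
b=m&(abs(h[...,0]-60)<15)&(h[...,1]>120); print('band',P[b].mean(0).round(4),u[b].mean(),v[b].mean())
E
```

```text
time_s: 2.82
ee_pos: [0.5349, -0.2176, 0.1532]
ee_rot: [-1.573, -0.02, 0.017]
wrist_force: [-0.9, -0.5, 0.9]
width: 0.503
2.8667 [ 0.53479484 -0.21773036  0.15303513] 0.5031181827276391 1.318614946744658
2236 0.04546972024175994 ((535.6171264648438, -217.36895751953125), (75.83421325683594, 19.879730224609375), 1.1544408798217773) 315.42620751341684 231.77236135957065
band [ 0.5353 -0.2167  0.0418] 315.9303278688525 234.65983606557376
```

View pics/w2.png

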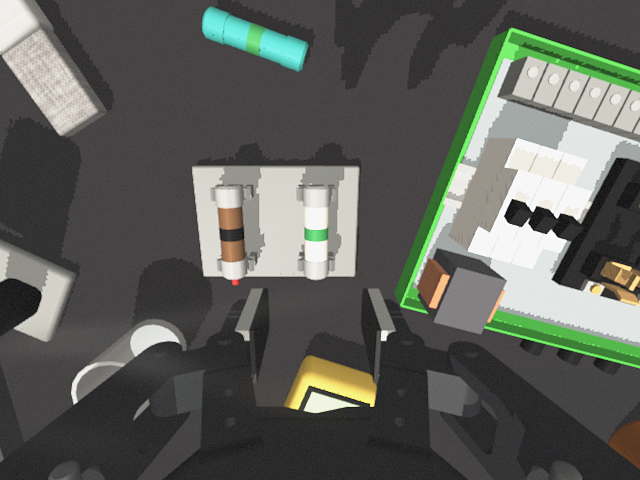

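The wrist view shows the good fuse at (316,233) directly ahead of the fingers, and the spent one at (231,232) clear of them. The fuse's length and yaw agree with the TCP pose to 1 mm, so I'll descend and grip.

```bash
python3 -m inch '[0.5,0.001,0.04,0,0, 0.5,0.001,0.08,0,0, 0.5,0.001,0.11,0,0, 0.5,0.001,0.13,0,0, 0.5,0.001,0.14,0,0, 0.5,0.001,0.14,0,0, 0.5,0.001,0.14,0,0, 0.5,0.001,0.14,0,0, 1,0.001,0.14,0,0, 1,0.001,0.14,0,0, 1,0.001,0.14,0,0, 1,0.001,0.14,0,0, 1,0.001,0.14,0,0, 1,0.001,0.14,0,0, 1,0.001,0.14,0,0]' 60
```

```text
time_s: 4.12
ee_pos: [0.5367, -0.2173, 0.0145]
ee_rot: [-1.572, -0.021, 0.015]
wrist_force: [-1.0, 9.8, 13.3]
width: 0.198
```

```bash
python3 -m inch '[1,0,-0.003,0,0, 1,0,-0.01,0,0, 1,0,-0.03,0,0, 1,0,-0.07,0,0, 1,0,-0.11,0,0, 1,0,-0.13,0,0, 1,0,-0.13,0,0, 1,0,-0.13,0,0, 1,0,-0.13,0,0]'
python3 - <<'E'
from h import *
c=cap('wrist','w3'); s,p,M=tool(); print(s['time_s'],p,s['width'],np.degrees(np.arctan2(M[1,0],M[0,0])),s['wrist_force'])
P=cloud(c);h=cv2.cvtColor(c['frame'],cv2.COLOR_RGB2HSV).astype(int)
T=(P-p)@M # tool coords
b=(abs(h[...,0]-60)<15)&(h[...,1]>120)&(abs(T).max(-1)<.06); print('band in tool',T[b].mean(0).round(4),b.sum())
f=(abs(T[...,2])<.014)&(abs(T[...,0])<.06)&(T[...,1]<.0)&(T[...,1]>-.045)&(P[...,2]>.09)
q=T[f]; print(np.percentile(q,[1,50,99],axis=0).round(4).tolist(),len(q))
E
```

```text
time_s: 4.87
ee_pos: [0.5359, -0.2171, 0.1442]
ee_rot: [-1.572, -0.02, 0.016]
wrist_force: [-0.4, 0.2, -1.6]
width: 0.2
4.9167 [ 0.53575273 -0.21696502  0.14360245] 0.19915104304956696 1.3156885101189513 [-0.63817684 -0.18204981 -0.81682521]
band in tool [-0.0014 -0.0278  0.0004] 741
[[-0.0384, -0.043, -0.0132], [-0.01, -0.0283, -0.0002], [0.0339, -0.0109, 0.0132]] 10127
```

View pics/w3.png

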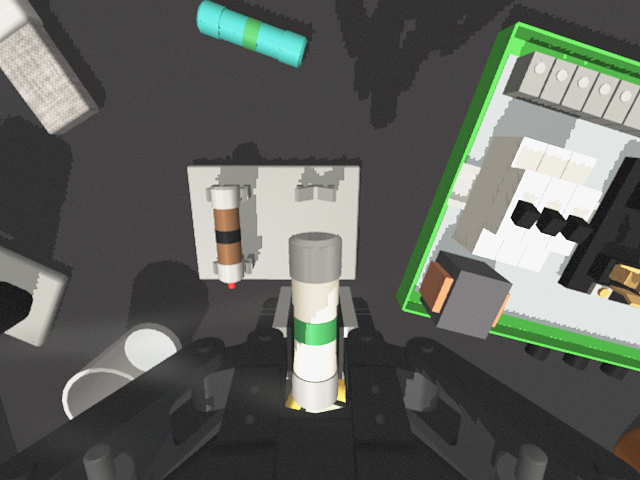

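The fuse is held square, with its band at tool x of about -1 mm and its axis about 18.5 mm behind the TCP. The spent fuse is untouched. Next I'll hover over the clips and compare the fuse with the clips in one camera frame.

```bash
python3 -m inch '[1,0.001,0,0.03,0.03, 1,0.002,0,0.07,0.1, 1,0.004,0,0.11,0.2, 1,0.004,0,0.15,0.273, 1,0.004,0,0.19,0.273, 1,0.004,0,0.23,0.273, 1,0.004,0,0.253,0.273, 1,0.004,0,0.253,0.273, 1,0.004,0,0.253,0.273, 1,0.004,0,0.253,0.273, 1,0.004,0,0.253,0.273, 1,0.004,0,0.253,0.273]'
python3 - <<'E'
from h import *
c=cap('wrist','w4'); s,p,M=tool(); print(s['time_s'],p,s['width'],np.degrees(np.arctan2(M[1,0],M[0,0])),s['wrist_force'])
a=load('unit.npy') if 0 else np.load('unit.npy'); seat,ux=a[:2],a[2:]; uy=np.array([-ux[1],ux[0]])
P=cloud(c);h=cv2.cvtColor(c['frame'],cv2.COLOR_RGB2HSV).astype(int)
U=np.stack([(P[...,:2]-seat)@ux,(P[...,:2]-seat)@uy,P[...,2]],-1)*1000
print('tcp in unit',((p[:2]-seat)@ux*1000).round(1),((p[:2]-seat)@uy*1000).round(1))
T=(P-p)@M*1000
f=(abs(T[...,2])<14)&(abs(T[...,0])<45)&(T[...,1]<0)&(T[...,1]>-45)&(P[...,2]>.1)
cap_=f&(T[...,0]<-24); q=U[cap_]; print('cap',np.percentile(q,[0.5,50,99.5],axis=0).round(1).tolist())
b=f&(abs(h[...,0]-60)<15)&(h[...,1]>120); print('band U',U[b].mean(0).round(2),'T',T[b].mean(0).round(1))
gold=(h[...,0]>8)&(h[...,0]<28)&(h[...,1]>90)&(U[...,2]>40)&(U[...,2]<80)
for s0 in(-29,29):
    q=U[gold&(abs(U[...,0]-s0)<9)&(abs(U[...,1]-2)<24)]
    if len(q)>20: 
        print(s0,len(q),np.percentile(q,[1,50,99],axis=0).round(1).tolist())
        for z0 in(62,65,68,71):
            e=q[abs(q[:,2]-z0)<1.5]; L=e[e[:,1]<2][:,1];Rr=e[e[:,1]>2][:,1]; print(z0,L.mean().round(1),Rr.mean().round(1),(L.mean()+Rr.mean()).round(1)/2,len(L),len(Rr))
E
```

```text
time_s: 5.92
ee_pos: [0.5339, 0.0351, 0.1431]
ee_rot: [-1.562, 0.196, -0.199]
wrist_force: [0.3, -0.1, -1.5]
width: 0.205
5.9667 [0.53396049 0.03514258 0.14321486] 0.19976412090578274 -14.404045538976268 [-0.19003969 -0.33965984 -0.67830866]
tcp in unit 0.6 1.8
cap [[-38.7, -8.0, 153.0], [-32.8, 2.0, 170.6], [-23.5, 11.9, 173.6]]
band U [ -0.96   1.94 170.46] T [ -1.5 -27.2   0.1]
-29 797 [[-35.5, -14.1, 40.0], [-29.9, 3.6, 65.0], [-23.0, 20.1, 72.7]]
62 -5.3 11.2 2.95 56 54
65 -7.5 13.3 2.85 56 60
68 -9.5 15.3 2.9 63 63
71 -12.4 18.3 2.95 96 100
```

View pics/w4.png

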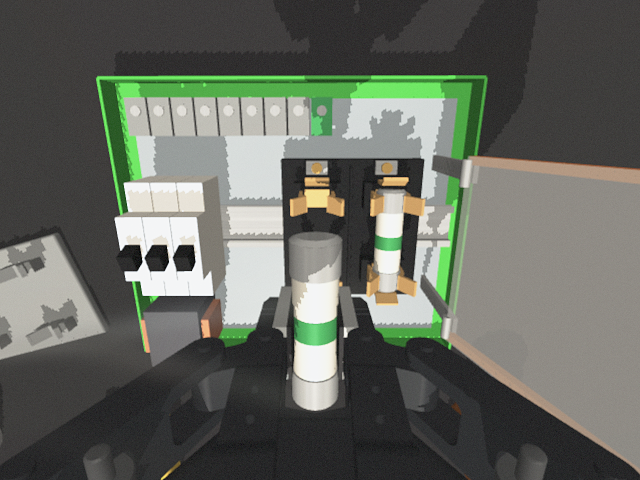

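The view shows the far empty clip at (317,203), just left of the fitted fuse, with the held fuse below it in the frame. In the same camera frame the clip centre is at y = 2.9 and the fuse at 1.95. That calls for a shift of +1 mm in tool z, after which I descend to just above contact.

```bash
python3 -m inch '[1,0.0005,0.02,0.001,0, 1,0.0005,0.05,0.001,0, 1,0.0005,0.075,0.001,0, 1,0.0005,0.085,0.001,0, 1,0.0005,0.085,0.001,0, 1,0.0005,0.085,0.001,0, 1,0.0005,0.085,0.001,0]'
```

```text
time_s: 6.55
ee_pos: [0.5357, 0.0357, 0.0598]
ee_rot: [-1.562, 0.195, -0.201]
wrist_force: [0.5, 0.2, -0.3]
width: 0.199
```

```bash
python3 -m inch '[1,0,0.002,0,0, 1,0,0.004,0,0, 1,0,0.006,0,0, 1,0,0.007,0,0, 1,0,0.008,0,0, 1,0,0.009,0,0, 1,0,0.009,0,0, 1,0,0.009,0,0]'; python3 -c "
from h import *
s,p,M=tool();print(p*1000,M.T@s['wrist_force'],s['moment'])"
```

```text
time_s: 7.22
ee_pos: [0.5357, 0.0357, 0.0508]
ee_rot: [-1.562, 0.195, -0.2]
wrist_force: [0.2, -0.8, -0.1]
width: 0.199
[535.68988547  35.70535166  50.76135614] [ 0.43037973  0.06097981 -0.75960983] [ 0.04709916  0.0267891  -0.0297201 ]
```

```bash
cat > r.py <<'E'
from h import *
s,p,M=tool();a=np.load('unit.npy');d=p[:2]-a[:2];print(s['time_s'],'unit x,y,z',(d@a[2:]*1000).round(1),(d@np.array([-a[3],a[2]])*1000).round(2),(p[2]*1000).round(1),'F tool',(M.T@s['wrist_force']).round(1),'M',(M.T@s['moment']).round(2),s['width'])
E
python3 -m inch '[1,-0.001,0.001,0,0, 1,-0.001,0.0015,0,0, 1,-0.001,0.002,0,0, 1,-0.001,0.002,0,0]'; python3 r.py; python3 -m inch '[1,0,0.0005,0,0, 1,0,0.001,0,0, 1,0,0.0015,0,0, 1,0,0.0015,0,0]'; python3 r.py
```

```text
time_s: 7.55
ee_pos: [0.5347, 0.036, 0.0488]
ee_rot: [-1.562, 0.195, -0.2]
wrist_force: [-0.3, 0.2, 0.6]
width: 0.197
7.55 unit x,y,z 1.2 2.82 48.8 F tool [-0.3 -0.6  0.1] M [ 0.09 -0.03  0.04] 0.19709055554317775
time_s: 7.88
ee_pos: [0.5352, 0.036, 0.0479]
ee_rot: [-1.562, 0.194, -0.201]
wrist_force: [-0.7, 0.4, 8.4]
width: 0.2
7.8833 unit x,y,z 1.6 2.9 47.9 F tool [-0.7 -8.4  0.3] M [ 0.05 -0.02  0.15] 0.19966150597633742
```

Contact came where predicted (home + 18 mm), with 8.4 N down and almost no sideways force, so the fuse is centred. I'll continue in small steps.

```bash
python3 -m inch '[1,-0.0005,0.0005,0,0, 1,-0.0005,0.001,0,0, 1,-0.0005,0.001,0,0]'; python3 r.py
```

```text
time_s: 8.13
ee_pos: [0.5353, 0.036, 0.0477]
ee_rot: [-1.562, 0.192, -0.203]
wrist_force: [-1.4, -0.3, 10.4]
width: 0.204
8.1333 unit x,y,z 1.7 2.95 47.7 F tool [ -1.3 -10.4  -0.6] M [-0.03 -0.06  0.24] 0.20429970840695266
```

```bash
python3 -m inch '[1,0,0.0005,0,0, 1,0,0.001,0,0, 1,0,0.001,0,0]'; python3 r.py
```

```text
time_s: 8.38
ee_pos: [0.5357, 0.0359, 0.0474]
ee_rot: [-1.562, 0.192, -0.203]
wrist_force: [-2.1, 0.1, 10.3]
width: 0.198
8.3833 unit x,y,z 2.1 2.99 47.4 F tool [ -2.  -10.3  -0.4] M [-0.07  0.02  0.43] 0.1977245795429367
```

```bash
python3 -m inch '[1,-0.001,0.001,0,0, 1,-0.001,0.0015,0,0, 1,-0.001,0.0015,0,0]'; python3 r.py
```

```text
time_s: 8.63
ee_pos: [0.5357, 0.036, 0.047]
ee_rot: [-1.562, 0.19, -0.205]
wrist_force: [0.4, -0.8, 12.6]
width: 0.2
8.6333 unit x,y,z 2.1 3.01 47.0 F tool [  0.7 -12.6  -0.7] M [-0.08 -0.08 -0.01] 0.2001801744074321
```

```bash
python3 -m inch '[1,-0.001,0.001,0,0, 1,-0.001,0.0015,0,0, 1,-0.001,0.0015,0,0]'; python3 r.py
```

```text
time_s: 8.88
ee_pos: [0.5357, 0.036, 0.0468]
ee_rot: [-1.562, 0.187, -0.208]
wrist_force: [0.5, -1.0, 14.1]
width: 0.2
8.8833 unit x,y,z 2.1 3.1 46.8 F tool [  0.9 -14.1  -0.8] M [-0.15  0.03 -0.02] 0.199845920085185
```

```bash
echo "s_,_,M=tool() if 0 else (s,p,M); print('tilt x,z vs level',M[2,0].round(4),M[2,2].round(4),'yaw',np.degrees(np.arctan2(M[1,0],M[0,0])).round(2))" >> r.py; python3 -m inch '[1,-0.001,0.001,0,0, 1,-0.001,0.0015,0,0, 1,-0.001,0.0018,0,0, 1,-0.001,0.0018,0,0]'; python3 r.py
```

```text
time_s: 9.22
ee_pos: [0.5358, 0.036, 0.0462]
ee_rot: [-1.562, 0.185, -0.21]
wrist_force: [-1.1, -1.4, 14.3]
width: 0.199
9.2167 unit x,y,z 2.2 3.12 46.2 F tool [ -0.5 -14.3  -1.6] M [-0.24 -0.05 -0.  ] 0.19882356455947123
tilt x,z vs level 0.0155 0.0015 yaw -14.42
```

```bash
python3 -m inch '[1,-0.0005,0.001,-0.0002,0, 1,-0.0005,0.0015,-0.0004,0, 1,-0.0005,0.0018,-0.0004,0, 1,-0.0005,0.0018,-0.0004,0]'; python3 r.py
```

```text
time_s: 9.55
ee_pos: [0.5361, 0.0357, 0.0455]
ee_rot: [-1.562, 0.184, -0.211]
wrist_force: [-0.7, 0.3, 14.0]
width: 0.199
9.55 unit x,y,z 2.5 2.91 45.5 F tool [ -0.5 -14.    0.1] M [-0.03  0.    0.29] 0.19865755290226866
tilt x,z vs level 0.0176 0.0018 yaw -14.41
```

```bash
python3 -m inch '[1,-0.0005,0.001,-0.0002,0, 1,-0.0005,0.0015,-0.0004,0, 1,-0.0005,0.0018,-0.0004,0, 1,-0.0005,0.0018,-0.0004,0]'; python3 r.py
```

```text
time_s: 9.88
ee_pos: [0.5363, 0.0355, 0.0448]
ee_rot: [-1.562, 0.182, -0.213]
wrist_force: [-0.5, 1.4, 13.8]
width: 0.201
9.8833 unit x,y,z 2.8 2.72 44.8 F tool [ -0.6 -13.8   1.3] M [ 0.09 -0.01  0.26] 0.20058492005874304
tilt x,z vs level 0.0197 0.0024 yaw -14.42
```

```bash
python3 -m inch '[1,-0.001,0.001,0.0002,0, 1,-0.0015,0.0016,0.0002,0, 1,-0.0015,0.002,0.0002,0, 1,-0.0015,0.0021,0.0002,0]'; python3 r.py
```

```text
time_s: 10.22
ee_pos: [0.5362, 0.0359, 0.0439]
ee_rot: [-1.562, 0.179, -0.216]
wrist_force: [0.3, -1.1, 13.2]
width: 0.205
10.2167 unit x,y,z 2.6 3.04 43.9 F tool [  0.9 -13.2  -1. ] M [-0.09  0.02 -0.26] 0.20509579403673947
tilt x,z vs level 0.0228 0.0028 yaw -14.42
```

```bash
python3 -m inch '[1,-0.001,0.001,0.0001,0, 1,-0.0015,0.0016,0.0001,0, 1,-0.0015,0.002,0.0001,0, 1,-0.0015,0.0021,0.0001,0]'; python3 r.py
```

```text
time_s: 10.55
ee_pos: [0.5359, 0.0361, 0.0429]
ee_rot: [-1.562, 0.177, -0.218]
wrist_force: [1.8, -1.5, 10.2]
width: 0.2
10.55 unit x,y,z 2.2 3.15 42.9 F tool [  2.3 -10.2  -1. ] M [-0.14 -0.02 -0.33] 0.1998078417781199
tilt x,z vs level 0.0256 0.003 yaw -14.42
```

The force has dropped to 10 N, so it is past the peak. I'll take longer strokes.

```bash
python3 -m inch '[1,-0.001,0.001,-0.0002,0, 1,-0.001,0.0018,-0.0002,0, 1,-0.001,0.0026,-0.0002,0, 1,-0.001,0.0032,-0.0002,0, 1,-0.001,0.0036,-0.0002,0]'; python3 r.py
```

```text
time_s: 10.97
ee_pos: [0.5355, 0.036, 0.0397]
ee_rot: [-1.562, 0.176, -0.219]
wrist_force: [2.2, 0.0, 4.4]
width: 0.204
10.9667 unit x,y,z 1.9 2.97 39.7 F tool [ 2.2 -4.3  0.6] M [-0.05 -0.   -0.31] 0.20409817154870172
tilt x,z vs level 0.0271 0.0031 yaw -14.42
```

```bash
python3 -m inch '[1,-0.001,0.001,-0.0001,0, 1,-0.001,0.0018,-0.0001,0, 1,-0.001,0.0026,-0.0001,0, 1,-0.001,0.0032,-0.0001,0, 1,-0.001,0.0036,-0.0001,0]'; python3 r.py
```

```text
time_s: 11.38
ee_pos: [0.5342, 0.0362, 0.0356]
ee_rot: [-1.562, 0.177, -0.218]
wrist_force: [0.8, 1.0, -0.8]
width: 0.201
11.3833 unit x,y,z 0.6 2.87 35.6 F tool [0.5 0.8 1.2] M [ 0.06 -0.01 -0.  ] 0.20051415321346813
tilt x,z vs level 0.026 0.003 yaw -14.43
```

```bash
python3 -m inch '[1,0,0.001,0.0001,0, 1,0,0.002,0.0001,0, 1,0,0.003,0.0001,0, 1,0,0.0035,0.0001,0, 1,0,0.0035,0.0001,0]'; python3 r.py
```

```text
time_s: 11.8
ee_pos: [0.5341, 0.0363, 0.0319]
ee_rot: [-1.562, 0.177, -0.218]
wrist_force: [-0.7, -0.3, -2.4]
width: 0.199
11.8 unit x,y,z 0.5 2.93 31.9 F tool [-0.6  2.4 -0.5] M [-0.06 -0.04  0.06] 0.19872787245911636
tilt x,z vs level 0.0255 0.0028 yaw -14.42
```

```bash
python3 -m inch '[1,0,0.0005,0,0, 1,0,0.001,0,0, 1,0,0.0012,0,0, 1,0,0.0012,0,0]'; python3 r.py
```

```text
time_s: 12.13
ee_pos: [0.5344, 0.0362, 0.031]
ee_rot: [-1.562, 0.177, -0.218]
wrist_force: [-0.6, 0.4, 4.5]
width: 0.2
12.1333 unit x,y,z 0.7 2.95 31.0 F tool [-0.6 -4.5  0.2] M [-0.03 -0.02  0.33] 0.20016207605720293
tilt x,z vs level 0.026 0.0029 yaw -14.42
```

```bash
python3 -m inch '[1,0,0.0005,0,0, 1,0,0.001,0,0, 1,0,0.0012,0,0, 1,0,0.0012,0,0]'; python3 r.py; python3 -m inch '[1,0,0,0,0, 0.7,0,0,0,0, 0.62,0,0,0,0, 0.62,0,0,0,0, 0.62,0,0,0,0, 0.62,0,0,0,0]'; python3 r.py
```

```text
time_s: 12.47
ee_pos: [0.5345, 0.0362, 0.0307]
ee_rot: [-1.562, 0.177, -0.218]
wrist_force: [-7.3, -0.5, 17.4]
width: 0.201
12.4667 unit x,y,z 0.9 2.97 30.7 F tool [ -6.5 -17.6  -2.2] M [-0.27  0.    1.26] 0.20103934610242935
tilt x,z vs level 0.0264 0.0029 yaw -14.42
time_s: 12.97
ee_pos: [0.5345, 0.0362, 0.0306]
ee_rot: [-1.562, 0.177, -0.218]
wrist_force: [-0.0, 0.5, 0.1]
width: 0.38
12.9667 unit x,y,z 0.9 2.97 30.6 F tool [-0.2 -0.1  0.5] M [-0.02  0.   -0.03] 0.38010656421846706
tilt x,z vs level 0.0264 0.0029 yaw -14.42
```

The fuse met the saddle rigidly at 17 N and is now released. I'll rise and look.

```bash
python3 -m inch '[0.62,0,-0.01,0,0, 0.62,0,-0.03,0,0, 0.62,0,-0.07,0,0, 0.62,0,-0.11,0,0, 0.62,0,-0.15,0,0, 0.62,0,-0.17,0,0, 0.62,0,-0.17,0,0, 0.62,0,-0.17,0,0, 0.62,0,-0.17,0,0]'
python3 - <<'E'
from h import *
c=cap('wrist','w5'); s,p,M=tool(); a=np.load('unit.npy'); seat,ux=a[:2],a[2:]; uy=np.array([-ux[1],ux[0]])
P=cloud(c);h=cv2.cvtColor(c['frame'],cv2.COLOR_RGB2HSV).astype(int)
U=np.stack([(P[...,:2]-seat)@ux,(P[...,:2]-seat)@uy,P[...,2]],-1)*1000
for y0 in(2.9,54.9):
  for x0,w in((-31,6),(0,18),(31,6)):
    m=(abs(U[...,0]-x0)<w)&(abs(U[...,1]-y0)<5)&(U[...,2]>50)&(U[...,2]<75); q=U[m]; print(y0,x0,len(q),np.percentile(q[:,2],[50,98]).round(1) if len(q) else '')
# guard plane: orange edge
o=(h[...,0]>3)&(h[...,0]<18)&(h[...,1]>70)&(U[...,1]>80)&(U[...,2]>60)
q=U[o]; print('edge',len(q),np.percentile(q,[1,50,99],axis=0).round(1).tolist() if len(q) else '')
q=q[(abs(q[:,0])<75)&(q[:,2]<230)&(q[:,1]<200)]
print('angle',np.median(np.arctan2(q[:,2]-80,q[:,1]-92)), np.pi-np.median(np.arctan2(q[:,2]-80,q[:,1]-92)), q[:,2].max(),q[:,1].max())
E
```

```text
time_s: 13.72
ee_pos: [0.5296, 0.0369, 0.2001]
ee_rot: [-1.562, 0.177, -0.218]
wrist_force: [-0.1, -0.7, -0.9]
width: 0.381
2.9 -31 169 [60.  61.4]
2.9 0 477 [59.2 60.7]
2.9 31 127 [60.1 61.5]
54.9 -31 171 [60.  61.5]
54.9 0 461 [59.3 60.9]
54.9 31 137 [59.9 61.5]
edge 1406 [[-62.5, 94.9, 67.3], [-33.3, 133.9, 192.4], [185.0, 162.3, 198.3]]
angle 1.218319444755875 1.9232732088339182 198.84297945036153 141.77723275379932
```

View pics/w5.png

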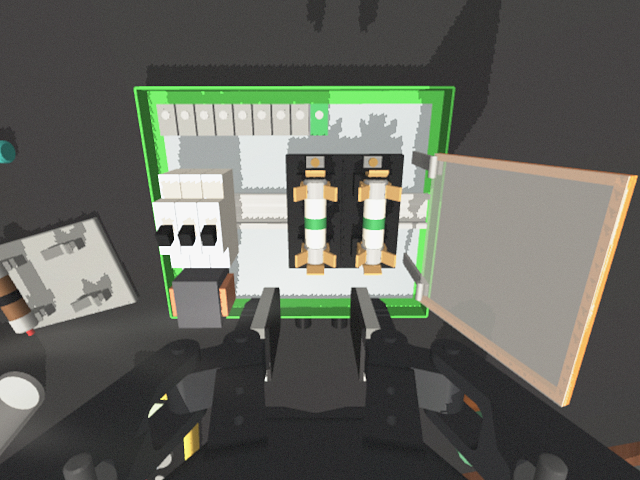

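The fuse is home in the empty clips at about (315,224). Its tops measure 60.0, 59.2 and 60.1 mm, the same as the fitted fuse at both caps. The guard is at about 1.92 rad, leaning away. Next I'll close the fingers, go over the guard to its outer side and lower behind it.

```bash
python3 -m inch '[1,0.002,-0.03,0,0, 1,0.004,-0.045,0.02,0, 1,0.004,-0.045,0.055,0, 1,0.004,-0.045,0.09,0, 1,0.004,-0.045,0.125,0, 1,0.004,-0.045,0.163,0, 1,0.004,-0.045,0.163,0, 1,0.004,-0.045,0.163,0, 1,0.004,-0.02,0.163,0, 1,0.004,0.005,0.163,0, 1,0.004,0.021,0.163,0, 1,0.004,0.021,0.163,0, 1,0.004,0.021,0.163,0]' 60; python3 r.py
```

```text
time_s: 14.85
ee_pos: [0.5741, 0.1928, 0.1787]
ee_rot: [-1.563, 0.18, -0.216]
wrist_force: [-0.4, 0.4, 1.4]
width: 0.0
14.85 unit x,y,z 0.5 164.47 178.7 F tool [-0.5 -1.4  0.3] M [0.02 0.01 0.  ] 0.000265538324834838
tilt x,z vs level 0.0231 0.0017 yaw -14.47
```

```bash
python3 -m inch '[1,0,0.001,-0.019,0, 1,0,-0.004,-0.036,0, 1,0,-0.006,-0.055,0, 1,0,-0.005,-0.073,0, 1,0,0,-0.093,0, 1,0,0.009,-0.112,0, 1,0,0.015,-0.121,0, 1,0,0.021,-0.129,0, 1,0,0.021,-0.129,0]'; python3 r.py
python3 - <<'E'
from h import *
c=cap('wrist','w6');cap('side','s6')
E
```

```text
time_s: 15.6
ee_pos: [0.5421, 0.0667, 0.1571]
ee_rot: [-1.563, 0.181, -0.217]
wrist_force: [-0.5, 0.0, 0.2]
width: 0.002
15.6 unit x,y,z 0.7 34.39 157.1 F tool [-0.4 -0.2 -0.1] M [-0.02  0.02  0.06] 0.0019327928868878223
tilt x,z vs level 0.0227 0.0014 yaw -14.54
```

View pics/s6.png

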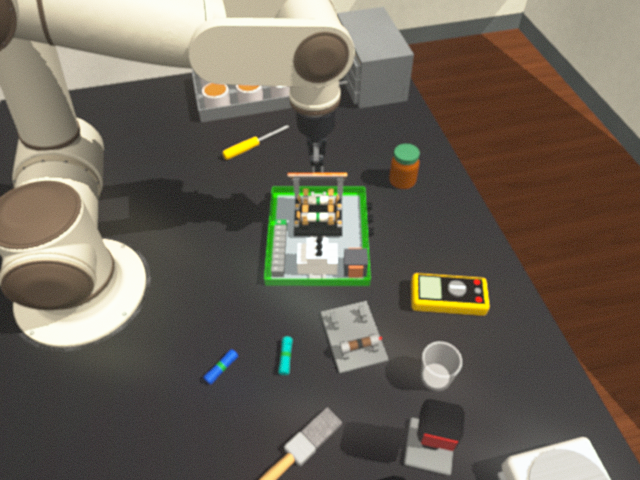

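The guard is following the fingers: its edge is at (318,175), seen nearly edge-on. I'll continue down.

```bash
python3 -m inch '[1,0,0.008,-0.007,0, 1,0,0.015,-0.013,0, 1,0,0.024,-0.019,0, 1,0,0.033,-0.0235,0, 1,0,0.043,-0.027,0, 1,0,0.053,-0.030,0, 1,0,0.062,-0.032,0, 1,0,0.068,-0.033,0, 1,0,0.068,-0.033,0]'; python3 r.py
```

```text
time_s: 16.45
ee_pos: [0.5353, 0.0357, 0.0882]
ee_rot: [-1.563, 0.182, -0.215]
wrist_force: [-0.5, 0.2, -0.7]
width: -0.002
16.45 unit x,y,z 1.8 2.64 88.2 F tool [-0.6  0.7  0.1] M [-0.04 -0.03  0.03] -0.001675181452785192
tilt x,z vs level 0.0213 0.0016 yaw -14.5
```

```bash
python3 -m inch '[1,0,0.002,0,0, 1,0,0.004,0,0, 1,0,0.005,0,0, 1,0,0.005,0,0]'; python3 r.py
```

```text
time_s: 16.78
ee_pos: [0.5355, 0.0358, 0.0833]
ee_rot: [-1.563, 0.182, -0.216]
wrist_force: [-0.3, 0.5, -0.7]
width: 0.002
16.7833 unit x,y,z 2.0 2.78 83.3 F tool [-0.4  0.7  0.4] M [-0.01  0.01  0.  ] 0.0015856599388669379
tilt x,z vs level 0.0216 0.0016 yaw -14.49
```

```bash
python3 -m inch '[1,0,0.001,0,0, 1,0,0.002,0,0, 1,0,0.002,0,0, 1,0,0.002,0,0]'; python3 r.py;  python3 -m inch '[1,0,0.0005,0,0, 1,0,0.001,0,0, 1,0,0.001,0,0]'; python3 r.py
```

```text
time_s: 17.12
ee_pos: [0.5358, 0.0357, 0.0827]
ee_rot: [-1.563, 0.181, -0.216]
wrist_force: [-8.1, -0.5, 18.4]
width: 0.0
17.1167 unit x,y,z 2.2 2.83 82.7 F tool [ -7.3 -18.6  -2.5] M [-0.32  0.03  1.36] 0.0001439550862274579
tilt x,z vs level 0.0227 0.0017 yaw -14.48
time_s: 17.37
ee_pos: [0.536, 0.0358, 0.0828]
ee_rot: [-1.563, 0.18, -0.217]
wrist_force: [-4.6, 0.7, 13.8]
width: 0.0
17.3667 unit x,y,z 2.5 2.91 82.8 F tool [ -4.3 -13.9  -0.4] M [-0.3  -0.02  1.05] 8.960943779436703e-05
tilt x,z vs level 0.0238 0.0017 yaw -14.47
```

The guard met a hard stop with the tip at z = 82.7 mm, which matches the shut height (80 + 3 mm less the small clearance). I'll retreat straight up and check.

```bash
python3 -m inch '[1,0,-0.005,0,0, 1,0,-0.03,0,0, 1,0,-0.07,0,0, 1,0,-0.11,0,0, 1,0,-0.15,0,0, 1,0,-0.15,0,0, 1,0,-0.15,0,0, 1,0,-0.15,0,0]'; python3 r.py
python3 - <<'E'
from h import *
c=cap('wrist','w7'); a=np.load('unit.npy'); seat,ux=a[:2],a[2:]; uy=np.array([-ux[1],ux[0]])
P=cloud(c);h=cv2.cvtColor(c['frame'],cv2.COLOR_RGB2HSV).astype(int)
U=np.stack([(P[...,:2]-seat)@ux,(P[...,:2]-seat)@uy,P[...,2]],-1)*1000
m=(abs(U[...,0])<64)&(U[...,1]>-36)&(U[...,1]<95)&(U[...,2]>70)&(U[...,2]<110)
q=U[m]; print(len(q),np.percentile(q,[1,50,99],axis=0).round(1).tolist())
if len(q)>50:
    A=np.c_[q[:,1],np.ones(len(q))]; print('slope,z0',np.linalg.lstsq(A,q[:,2],rcond=None)[0])
E
```

```text
time_s: 18.03
ee_pos: [0.5324, 0.0365, 0.2327]
ee_rot: [-1.563, 0.179, -0.217]
wrist_force: [0.3, -0.0, -0.3]
width: 0.002
18.0333 unit x,y,z -1.2 2.68 232.7 F tool [0.3 0.3 0. ] M [-0.03  0.03 -0.01] 0.0017292300169431491
tilt x,z vs level 0.0239 0.0018 yaw -14.47
19539 [[-61.5, -31.4, 83.2], [-5.6, 29.4, 85.0], [60.6, 90.7, 88.8]]
slope,z0 [-5.35110365e-03  8.53764487e+01]
```

View pics/w7.png

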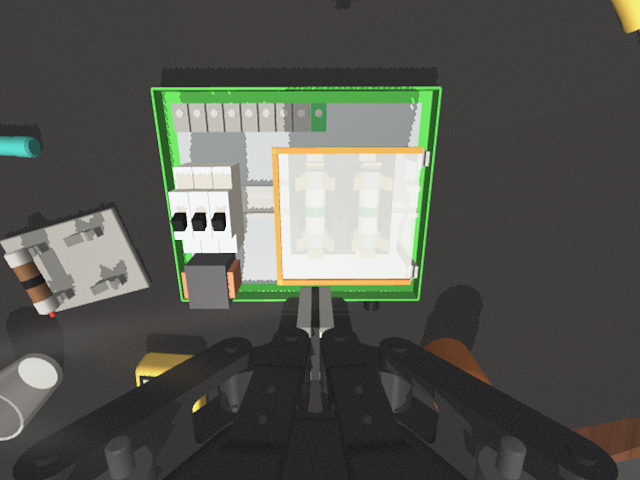

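The guard lies level over both fuses, with a measured slope of 0.005 rad. The fuse is visible under it at (316,205), and the gripper is clear. I'll hand in.

```bash
python3 -m inch '[1,0,0,0,0, 1,0,0,0,0, 1,0,0,0,0]'; python3 -c "
from station import ctrl
print(ctrl.hand_in())"
```

```text
time_s: 18.33
ee_pos: [0.532, 0.0365, 0.2312]
ee_rot: [-1.563, 0.182, -0.215]
wrist_force: [-0.7, 0.7, 0.5]
width: 0.001
the job is handed in; nothing more can be done
None
```

The green-banded fuse is in the empty clips and the guard is shut over both fuses. I handed the job in at about 18.3 s of the 67 s allowed; no verdict is reported.

- **Finding the clips:** by sight, their centre was about 2.9 mm towards +y of the nominal seat. By feel, the sideways force stayed under about 2 N all the way through the clips.
- **Pressing in:** the push peaked at about 14 N in the clips, and the last reading was about 17.5 N against the saddle. Both are under 25 N, but these are wrist readings taken at the end of each short move, so a brief higher peak could have gone unseen.
- **Fuse home:** after I let go, with the guard still open at about 1.92 rad, the top of the fuse was within 0.2 mm of the fitted fuse's height at the middle and both caps.
- **Guard:** I pushed it down to its stop, at about 18 N on the guard. It then measured level to 0.005 rad, and the gripper ended about 150 mm above it.
- **Disagreements:** the top and wrist cameras differed by about 3.5 mm on where the unit is; I used the wrist camera, and contact came where it predicted. Pushing in small steps let the tool tilt by up to 0.027 rad, but the fuse lay level once released.
- **Everything else:** the arm came near none of the other items. The scorched fuse and rack looked unmoved in the last view, but I did not measure the other items again.

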